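Set the bag sealer's timer dial by its clicks

ROBOT

A 6-joint arm with a two-finger parallel gripper is mounted at the origin on the work surface. World frame = base frame: x ahead of the robot, y to its left, z up, the work surface at z = 0. Lengths are in m, angles in rad, forces in N, time in s.
With the tool pointing down it reaches from about 0.425 to 0.95 m from the base axis. Payload 3.5 kg.
Tool frame: the origin (TCP) lies between the finger pads, 19 mm behind the fingertips; this is the grasp point; z points along the fingers, y is the line along which they close (so a half turn about z gives the same grasp; the last joint's range is limited). The gripper opens to 85 mm and grips with 20 to 120 N. Pads are 22 mm wide; open, the fingers measure 114 mm over their backs; the gripper's body (76 mm by 85 mm) begins 54 mm behind the grasp point. The pads swing forward as they close: fully open they stand 13 mm farther back than shut.
Start: joints at [-1.341, 0.286, 1.577, -0, 1.279, -0.15], TCP at [0.25, -0.627, 0.25] pointing down, gripper open.
Joint ranges: [-2.77, 2.77], [-0.9, 2.22], [0.21, 2.48], [-1.53, 4.67], [0.24, 2.81], [-2.84, 2.84]. Speed limits (rad/s): [2.79, 2.79, 3.14, 3.14, 3.14, 3.14].

INTERFACE

Orientations are given as a unit quaternion [x, y, z, w].
In Python, from plant import ctrl gives the robot as it stands. The module is installed in compiled form; this text tells all that it offers.
- The arm moves only by the tool send_rows, never from a script. Its argument "rows" is text: rows parted by semicolons, each of 7 numbers parted by spaces: the turn, a rotation vector about the tool's x, y, z in parts of the range, where 1.0 means 2 rad, then the shift along the tool's x, y, z in fractions of the full range, 1 being 600 mm, then the opening, from -1 (shut) to 1 (fully open). A call has 1 to 8 rows; each row is the pose to reach, as a shift and turn from the pose commanded when the call began, along the tool's axes at that moment; what a row does not reach only later rows make up. A row lasts 1/8 s, in which the tool goes at most 62.5 mm and 10.7 degrees, less where a joint would pass 70% of its speed; a pose out of reach is approached as far as the arm can. No shift or turn number may pass 1 either way. A call with a gripper value outside its range is refused whole. The fingers move at their own pace and stop on an object; "grip_force" is the grip in N (left out, the last holds). Time passes only in rows, so rows that repeat a pose let the fingers close. It gives the time, the measured TCP pose, the force, the opening and the grip force at its end, in the units of the state.
- ctrl.get_state(): the state, without advancing time (a new reading comes with each control period).
- ctrl.read_camera(name): name is "side" or "top" or "wrist"; returns a dict with "color" (420x560x3 uint8, red, green, blue), "fx", "fy", "cx", "cy" (pixels), "extrinsics" (4x4, takes a point from world to camera coordinates). Camera axes: x right, y down, z forward; pixel columns grow to the right and rows downward; lengths in m; the calibration is good to about 2 mm. A picture is of the moment at which its call begins. There is no depth.
- ctrl.sign_off(): hands the job in; it is judged then, once.
Trained networks look in a picture, given as the dict that the camera call returned (one of the last four; its "shot" number tells which), for a name from the list of things; names that differ only in an ending like _2 or _b are one class to them, and where a whole thing is asked for, a point or a joint stands for the part that bears it (a point fixed in the world has none). Each returns a list of dicts, best first, with "p" (0 to 1); they miss things now and then, are a little off and sometimes report something else, mostly with a low value. They report only what shows in the picture. A call takes as long as a camera call.
- ctrl.look_for(picture, target): "position" ([x, y, z] in m, in the coordinates of the camera as it stood for that picture, good to about 4 mm: the middle of the surface that is visible of it).
The state is a dict: "time": time; "qpos": joint angles; "dq": joint speeds; "joint_efforts": joint torques, N m; "eef_pos": TCP position; "tcp_rot": TCP orientation; "contact_force": force on the tool from outside, world axes, zero at the start; "wrist_torque": the same for the moment, N m; "opening": opening from 0.0 (shut) to 1.0 (fully open); "finger_force": force on a finger pad.
Only numpy, scipy, OpenCV 4.12 (cv2) and the standard library are available. Lean on these libraries where they do the work, as an engineer would, in place of code of your own. Each camera call takes 0.05 s, during which the arm holds its last target. There are 200 camera calls.

TASK

Set the bag sealer: turn its black dial gently back (anticlockwise) until it rests against its stop, without forcing it, then count four clicks clockwise from the stop and let go of the dial in the fourth click. Only then press the green button down to store the setting, gently, and let it up again; leave the other things on the table where they are.

Things in the scene. Friction and masses are not known exactly. Their poses are not given: they have to be found in the camera images.
- sealer: Fixed bench bag sealer. Origin: under the centre of its white control box (170 x 250 x 60 mm in x, y, z); -x is the operator's side. From x +85 to +135 mm runs a green bed with the closed sealing arm, 440 mm long in y, 92 mm high, with a black post 140 mm high at x +110, y +200. Dial axis (vertical) at x -15, y +58 mm; green button at x -15, y -65.
- dial_base: Round grey seat of the dial, 80 mm across, its top 74 mm above the table. Origin on the dial's axis at its underside, x to the red zero mark, z up. Held in a rubber bush: torque on the dial twists the seat about z, 0.5 rad per N m, and it springs back. A twist over 0.2 rad (0.4 N m) counts as forcing the dial, as when turning on against a stop.
- dial: Black pointer dial. Origin on its axis 60 mm above the table, x along the white pointer, z up. Skirt 60 mm across, top 20 mm above the origin; grip bar on it 46 mm long (x), 14 mm thick (y), top 54 mm above the origin. Clockwise from above is up from the stop, 2.6 rad to a second hard stop. Rests at the stop, then in six clicks spaced unevenly, 15 to 45 degrees apart.
- dial_grip (a point): On the dial's axis, where the TCP may grip the bar from above, 42 mm above the dial's origin. Felt while turning: a spring resists most (0.08 to 0.16 N m) on leaving a rest position, fades to nothing about midway, then helps onward into the next one, where it jumps back to resisting (up to 5 degrees of play). Against a stop the torque only grows, 2 N m per rad.
- dial_mark (a point): Tip of the white pointer on the dial's skirt, 30 mm from the axis, 20 mm above the dial's origin; turns with the dial. Let go anywhere, the dial is drawn by its spring into the nearest rest position and stays there.
- zero_mark (a point): Point above the red mark on the seat, 30 mm from the axis, where the pointer's tip stands (within 2 degrees) when the dial rests against its anticlockwise stop. That is click zero.
- enter (a joint): Travel of the green store button: 0 up, 0.006 m fully down; its spring needs 8 N for full travel. It counts as pressed beyond 0.003 m (4 N) and springs back up when let go. Bear on it with less than 40 N.
- enter_top (a point): Centre of the top of the green button, 28 mm across, in a grey round housing on the control box; pressed straight down.
- spray: Clear bottle with white cap, 52 mm across, 130 mm high, loose, upright. Origin: centre of the underside. Bystander.
- bin: Small blue open bin, 100 x 75 x 50 mm (x, y, z), loose. Origin: centre of the underside. Bystander.
- core: Cardboard roll core standing on end, 84 mm across, 50 mm high, loose. Origin: centre of the underside. Bystander.

How it is judged:
By the outcome, as a careful person would: the job done as asked, in the order asked, and still so for the second after the job is handed in, with the robot touching nothing.
It also fails if it takes over 72 s, if anything falls off the work surface, if the arm or the gripper's body presses on something with over 40 N, if the wrist force passes 120 N, or if a joint passes its speed limit or range.

## Working session

There is one attempt and no reset: what is moved stays moved. The work goes in short steps, Python scripts to look and compute and a tool call to move; the robot and the scene stay as the last step left them, time stands still between calls to the robot, and variables do not carry over. Pictures are saved under pics/ and viewed, at most 10 in all, crops included, and the job is handed in when it is done.

Besides the shell and the picture viewer there is one more tool, called after ">>>" in YAML: its name, and indented under it one key for each argument. send_rows: Moves the arm, as the interface text tells. Its arguments: {"type":"object","properties":{"rows":{"type":"string"},"grip_force":{"type":"number"}},"required":["rows"]}

```bash
mkdir -p pics; cat > h.py <<'E'
import numpy as np, cv2
from plant import ctrl
from scipy.spatial.transform import Rotation as R
def shot(n,save=None):
    p=ctrl.read_camera(n)
    if save: cv2.imwrite('pics/'+save,p['color'][:,:,::-1])
    return p
def w(p,c): 
    E=p['extrinsics']; return E[:3,:3].T@(np.array(c)-E[:3,3])
def find(p,t,k=2): 
    return [(round(d['p'],2),w(p,d['position']).round(4).tolist()) for d in ctrl.look_for(p,t)[:k]]
def proj(p,X):
    c=p['extrinsics'][:3,:3]@np.array(X)+p['extrinsics'][:3,3]; return np.array([p['fx']*c[0]/c[2]+p['cx'],p['fy']*c[1]/c[2]+p['cy']])
E
python3 - <<'E'
from h import *
for n in('top','side'):
    p=shot(n,n+'1.png')
    for t in('sealer','dial','dial_base','dial_grip','dial_mark','zero_mark','enter_top','spray','bin','core'): print(n,t,find(p,t))
print(ctrl.get_state())
E
```

```text
top sealer [(0.92, [0.5872, 0.1447, 0.0595])]
top dial [(0.97, [0.5127, 0.1914, 0.0769])]
top dial_base [(0.77, [0.5164, 0.1936, 0.0797])]
top dial_grip [(0.67, [0.5137, 0.1937, 0.0777])]
top dial_mark [(0.56, [0.5109, 0.1921, 0.087])]
top zero_mark [(0.84, [0.5134, 0.195, 0.0773])]
top enter_top []
top spray [(0.95, [0.4273, 0.3433, 0.0946])]
top bin [(0.7, [0.5733, -0.0825, 0.0039])]
top core [(0.79, [0.408, 0.0724, 0.0487]), (0.31, [0.5544, 0.0668, 0.0764])]
side sealer [(0.86, [0.5976, 0.0764, 0.0599]), (0.25, [0.5216, 0.1767, 0.0794])]
side dial [(0.54, [0.5206, 0.1776, 0.0788])]
side dial_base [(0.96, [0.5234, 0.1664, 0.0753]), (0.27, [0.5554, 0.0656, 0.0794])]
side dial_grip [(0.54, [0.524, 0.1751, 0.0755])]
side dial_mark [(0.67, [0.522, 0.1814, 0.0809]), (0.48, [0.5979, 0.0746, 0.0607])]
side zero_mark []
side enter_top [(0.41, [0.5565, 0.069, 0.0808])]
side spray [(0.98, [0.435, 0.3288, 0.068]), (0.26, [0.5779, -0.0772, 0.0251])]
side bin [(0.59, [0.5763, -0.0737, 0.031])]
side core [(0.98, [0.3961, 0.0498, 0.0276])]
{'time': 1.1, 'qpos': array([-1.34103607e+00,  2.86299790e-01,  1.57669022e+00, -3.42952037e-05,
        1.27859452e+00, -1.50044526e-01]), 'dq': array([-0.00073291, -0.00025613, -0.00151645,  0.00031443,  0.00156655,
       -0.00231175]), 'joint_efforts': array([ 9.08790444e-04, -4.05968642e+01, -2.92942822e+01, -8.85936947e-05,
        4.83590466e-04,  5.38486333e-06]), 'eef_pos': array([ 0.25023916, -0.62689094,  0.25003031]), 'tcp_rot': array([ 9.82021732e-01,  1.88767892e-01, -1.62458509e-05,  4.71349936e-06]), 'contact_force': array([-0.23580517, -0.11189833,  0.25883463]), 'wrist_torque': array([ 0.01998483, -0.02875556,  0.00090257]), 'finger_force': 0.0, 'opening': 0.9976148667838558}
```

View pics/top1.png

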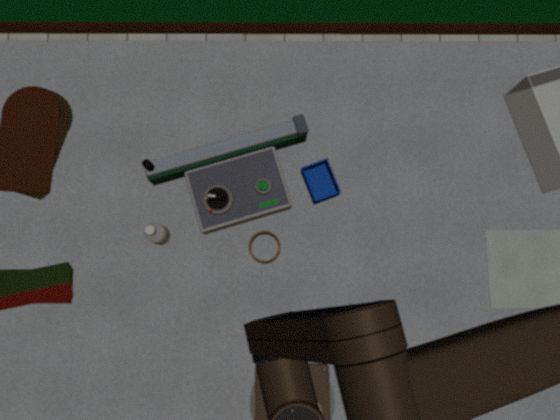

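View pics/side1.png

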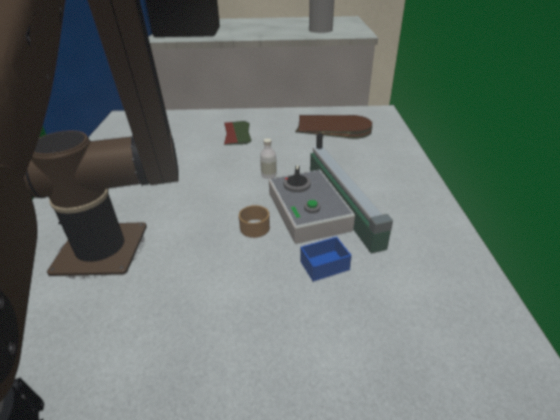

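The top picture shows the sealer yawed about 15°, with the dial at (217,198), the red mark at (210,210), the button at (264,186) and the bin and core close by. The side picture agrees: dial at (297,180), button at (312,206). I'm moving the wrist camera over it.

Careful with the scale: shifts go in shares of 600 mm and turns go in shares of 2 rad. That gives: 335 mm / 600 = 0.5583, -100 mm / 600 = -0.1667, -60 degrees / 114.5916 = -0.5236.

>>> send_rows:
  rows: "0 0 -0.0785 0.0833 -0.0533 -0.0333 1;0 0 -0.1571 0.1633 -0.105 -0.0667 1;0 0 -0.2356 0.2433 -0.1583 -0.1 1;0 0 -0.3142 0.3233 -0.21 -0.1333 1;0 0 -0.3927 0.4033 -0.2633 -0.1667 1;0 0 -0.4712 0.4833 -0.3167 -0.1667 1;0 0 -0.5236 0.5583 -0.3633 -0.1667 1;0 0 -0.5236 0.5583 -0.3633 -0.1667 1"

```text
time: 2.1
eef_pos: [0.4822, -0.2974, 0.3504]
tcp_rot: [0.754, 0.657, 0.0, 0.0]
contact_force: [-1.0, -1.0, 1.0]
opening: 1.002
finger_force: 0.0
```

```bash
python3 - <<'E'
from h import *
s=ctrl.get_state(); r=R.from_quat(s['tcp_rot']).as_matrix(); print(s['eef_pos'],s['qpos'],s['time'])
d=np.array([.46,.14,.34])-s['eef_pos']; print(r.T@d*1000); print(r)
p=shot('wrist'); E=p['extrinsics']; print('cam',-E[:3,:3].T@E[:3,3],E[2,:3])
E
```

```text
[ 0.48215738 -0.29738109  0.35039083] [-7.31936257e-01 -1.44349439e-02  1.72873613e+00  5.03122268e-04
  1.42669931e+00 -5.93611935e-01] 2.1
[430.14150046 -82.2924331   10.3625944 ]
[[ 1.37955016e-01  9.90438194e-01  7.73261898e-04]
 [ 9.90438492e-01 -1.37955038e-01 -2.53692692e-05]
 [ 8.15486812e-05  7.69368166e-04 -9.99999701e-01]]
cam [ 0.49204715 -0.21667587  0.47403754] [-0.04235084 -0.31122797 -0.94939115]
```

>>> send_rows:
  rows: "0 0 0 0.1 -0.0033 0.0083 1;0 0 0 0.2 -0.0067 0.0167 1;0 0 0 0.3 -0.01 0.0333 1;0 0 0 0.4 -0.0133 0.0333 1;0 0 0 0.5 -0.0167 0.0333 1;0 0 0 0.6 -0.0183 0.0333 1;0 0 0 0.7 -0.02 0.0333 1;0 0 0 0.7833 -0.02 0.0333 1"

```text
time: 3.15
eef_pos: [0.5365, 0.1672, 0.3301]
tcp_rot: [0.757, 0.654, 0.0, 0.0]
contact_force: [0.5, -0.7, 0.5]
opening: 1.003
finger_force: 0.0
```

```bash
python3 - <<'E'
from h import *
print(ctrl.get_state()['eef_pos'])
p=shot('wrist','w1.png'); 
for t in('dial','dial_base','dial_grip','dial_mark','zero_mark','enter_top','enter'):
    f=find(p,t); print(t,f,[proj(p,x[1]).round() for x in f])
cv2.imwrite('pics/w1b.png',cv2.resize(p['color'][:,:,::-1],(800,600),interpolation=cv2.INTER_CUBIC))
E
```

```text
[0.53653338 0.16721807 0.33012484]
dial [(0.65, [0.5257, 0.1953, 0.0798])] [array([273., 166.])]
dial_base [(0.78, [0.5145, 0.2004, 0.0779]), (0.62, [0.5232, 0.1968, 0.0779])] [array([264., 163.]), array([271., 164.])]
dial_grip [(0.86, [0.5199, 0.1952, 0.0809])] [array([269., 166.])]
dial_mark [(0.56, [0.5231, 0.1981, 0.0772])] [array([271., 163.])]
zero_mark [(0.91, [0.5256, 0.1972, 0.0828])] [array([273., 164.])]
enter_top [(0.76, [0.5514, 0.0771, 0.0845])] [array([305., 248.])]
enter [(0.57, [0.5515, 0.0808, 0.08])] [array([304., 245.])]
```

View pics/w1b.png

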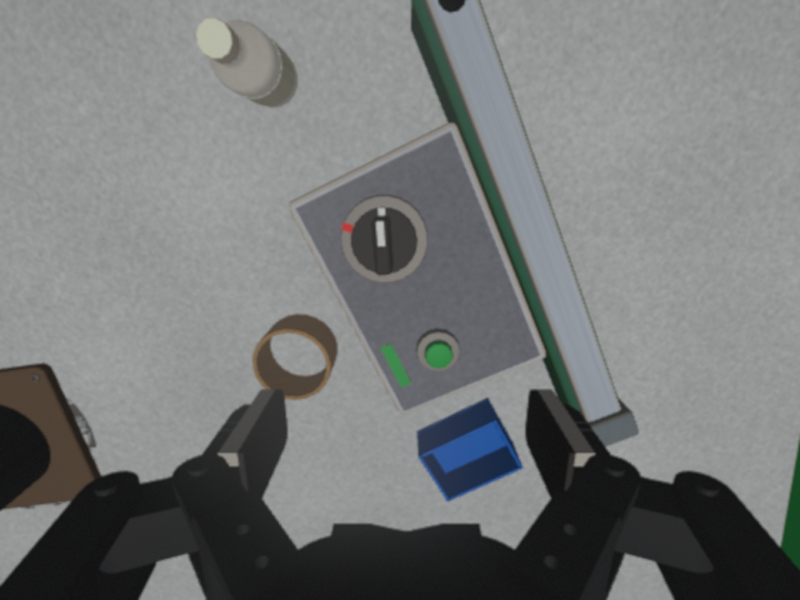

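The wrist picture (800x600) shows the grey seat centred near (384,239), the red mark at (347,228), the white pointer tip at (381,212) and the green button at (438,354).

```bash
cat >> h.py <<'E'
def ray(p,u,v,z):
    E=p['extrinsics']; c=-E[:3,:3].T@E[:3,3]; d=E[:3,:3].T@np.array([(u-p['cx'])/p['fx'],(v-p['cy'])/p['fy'],1]); return c+d*(z-c[2])/d[2]
def cents(p,c=(.522,.194,.078),rad=.055):
    im=cv2.cvtColor(p['color'],cv2.COLOR_RGB2HSV).astype(int); H,S,V=im[...,0],im[...,1],im[...,2]
    a=proj(p,c); r=np.linalg.norm(proj(p,np.array(c)+[rad,0,0])-a); yy,xx=np.mgrid[:420,:560]; near=np.hypot(xx-a[0],yy-a[1])<r
    red=near&((H<8)|(H>172))&(S>110)
    out={'red':(xx[red].mean(),yy[red].mean(),red.sum()) if red.any() else None}
    wh=(near&(V>150)&(S<50)).astype('uint8'); n,l,st,ce=cv2.connectedComponentsWithStats(wh)
    out['white']=[(ce[i].round(1).tolist(),int(st[i,4])) for i in range(1,n) if st[i,4]>5]
    dk=(near&(V<85)&(S<70)).astype('uint8'); n,l,st,ce=cv2.connectedComponentsWithStats(dk)
    if n>1:
        i=1+st[1:,4].argmax(); cs,_=cv2.findContours((l==i).astype('uint8'),0,2); out['dark']=cv2.minEnclosingCircle(cv2.convexHull(max(cs,key=len)))
    g=(H>50)&(H<75)&(S>120); n,l,st,ce=cv2.connectedComponentsWithStats(g.astype('uint8')); out['green']=[(ce[i].round(1).tolist(),st[i].tolist()) for i in range(1,n) if st[i,4]>60]
    return out
E
python3 - <<'E'
from h import *
p=shot('wrist'); o=cents(p); print(o)
r=ray(p,o['red'][0],o['red'][1],.074); print('red',r)
k=.7
for n,u,v,z in(('seat',384,239,.074),('tip',381,212,.08),('btn',438,354,.08),('c1',454,124,.06),('c2',543,355,.06),('c3',403,409,.06),('c4',292,204,.06)): print(n,ray(p,u*k,v*k,z).round(4))
E
```

```text
{'red': (np.float64(242.8), np.float64(157.1), np.int64(40)), 'white': [([266.5, 146.0], 20), ([265.9, 161.1], 75)], 'dark': ((268.125, 166.625), 23.47149085998535), 'green': [([306.8, 246.7], [298, 239, 18, 17, 243]), ([276.8, 254.1], [268, 240, 19, 29, 196]), ([555.3, 366.3], [547, 318, 13, 81, 529])]}
red [0.48842729 0.20866707 0.074     ]
seat [0.5192 0.1909 0.074 ]
tip [0.5209 0.2154 0.08  ]
btn [0.5534 0.0734 0.08  ]
c1 [0.5944 0.2778 0.06  ]
c2 [0.6606 0.0471 0.06  ]
c3 [0.5085 0.0056 0.06  ]
c4 [0.4401 0.2329 0.06  ]
```

Scaled: 130 mm / 600 = 0.2167, 100 mm / 600 = 0.1667, -5 degrees / 114.5916 = -0.0436.

>>> send_rows:
  rows: "0 0 -0.0436 0.0367 -0.0333 0.0833 1;0 0 -0.0436 0.0367 -0.0333 0.1667 1;0 0 -0.0436 0.0367 -0.0333 0.2167 1;0 0 -0.0436 0.0367 -0.0333 0.2167 1"

```text
time: 4.1
eef_pos: [0.5177, 0.1902, 0.1971]
tcp_rot: [0.727, 0.686, -0.003, -0.002]
contact_force: [0.2, 0.2, -1.1]
opening: 0.999
finger_force: 0.0
```

```bash
python3 - <<'E'
from h import *
s=ctrl.get_state(); print(s['eef_pos'],s['qpos'],s['wrist_torque'])
p=shot('wrist'); o=cents(p); print(o)
c=o['dark'][0]; D=ray(p,*c,.08); print('dial',D)
r=ray(p,*o['red'][:2],.074); print('red',r,np.degrees(np.arctan2(*(r-D)[[1,0]])))
for (q,n) in o['white']: print(q,n,[ (ray(p,*q,z).round(4).tolist(),np.degrees(np.arctan2(*(ray(p,*q,z)-D)[[1,0]])).round(1)) for z in(.08,.114)])
for q,st in o['green']: print('g',st,ray(p,*q,.08))
for t in('dial_mark','zero_mark','dial_grip','enter_top'):print(t,find(p,t))
cv2.imwrite('pics/w2.png',cv2.resize(p['color'][:,:,::-1],(800,600)))
# heights by two views: bar stripe (265.9,161.1), tip (266.5,146), button (306.8,246.7) of the first view
E
```

```text
[0.51767946 0.19015233 0.19708777] [ 1.68060547e-01  6.88368220e-02  1.92646600e+00 -9.13048546e-05
  1.15270539e+00  2.26031401e-01] [-0.01409396 -0.03269968  0.02938602]
{'red': (np.float64(250.8048780487805), np.float64(198.0121951219512), np.int64(82)), 'white': [([288.2, 186.5], 56), ([288.0, 215.4], 211)], 'dark': ((287.38201904296875, 219.0955047607422), 37.29497528076172), 'green': [([284.6, 327.2], [273, 309, 24, 38, 389]), ([329.4, 325.6], [316, 313, 27, 26, 533])]}
dial [0.5187317  0.18954151 0.08      ]
red [0.48795034 0.20870131 0.074     ] 148.09988534895427
[288.2, 186.5] 56 [([0.521, 0.2183, 0.08], np.float64(85.4)), ([0.5212, 0.2259, 0.114], np.float64(86.2))]
[288.0, 215.4] 211 [([0.5195, 0.1929, 0.08], np.float64(77.8)), ([0.5198, 0.204, 0.114], np.float64(85.7))]
g [273, 309, 24, 38, 389] [0.50962786 0.07662202 0.08      ]
g [316, 313, 27, 26, 533] [0.55395716 0.07607164 0.08      ]
dial_mark [(0.86, [0.522, 0.1997, 0.0785])]
zero_mark [(0.79, [0.523, 0.1992, 0.0805])]
dial_grip [(0.75, [0.5185, 0.1957, 0.0829])]
enter_top [(0.81, [0.5524, 0.0782, 0.0825])]
```

View pics/w2.png

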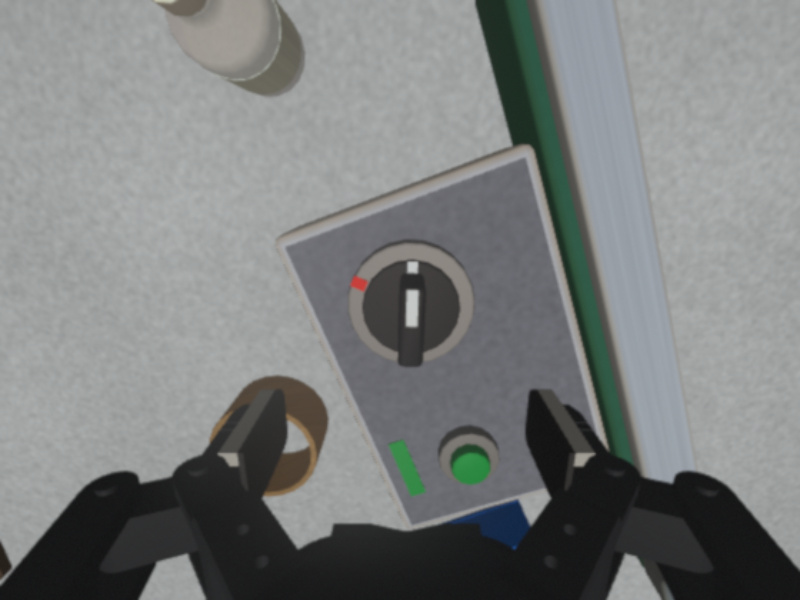

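The close view (800x600) shows the seat centred near (411,301), the red mark at (359,284), the pointer tip at (412,267) and the bar stripe at (411,308). The bar is upright in the picture, so it lies along tool x, and the button is at (470,465).

```bash
python3 - <<'E'
from h import *
s=ctrl.get_state(); p=shot('wrist')
def T(q,t):
    M=np.eye(4); M[:3,:3]=R.from_quat(q).as_matrix(); M[:3,3]=t; return M
E2=p['extrinsics']; X=E2@T(s['tcp_rot'],s['eef_pos'])
q=np.array([.757,.654,0,0]); E1=X@np.linalg.inv(T(q/np.linalg.norm(q),[.53653,.16722,.33012]))
K=np.array([[p['fx'],0,p['cx']],[0,p['fy'],p['cy']],[0,0,1]])
a=np.array([[265.9,161.1],[266.5,146],[306.8,246.7],[242.8,157.1],[384*.7,239*.7]]).T
b=np.array([[288,215.4],[288.2,186.5],[329.4,325.6],[250.8,198],[411*.7,301*.7]]).T
Y=cv2.triangulatePoints(K@E1[:3],K@E2[:3],a,b); print((Y[:3]/Y[3]).T.round(4))
g=p['color'].astype(int); D=ray(p,411*.7,301*.7,.074); print('seat',D)
r=ray(p,250.8,198,.074); print(np.degrees(np.arctan2(*(r-D)[[1,0]])))
A=ray(p,288.2,186.5,.08);B=ray(p,288,215.4,.114); print('tip',np.degrees(np.arctan2(*(A-D)[[1,0]])),'bar',A,B)
rm=R.from_quat(s['tcp_rot']).as_matrix(); print('tool x yaw',np.degrees(np.arctan2(rm[1,0],rm[0,0])))
print(rm.T@(np.array([.5195,.1925,.105])-s['eef_pos'])*1000, s['eef_pos'])
E
```

```text
[[0.5228 0.2093 0.1333]
 [0.5241 0.223  0.1034]
 [0.5554 0.0857 0.0966]
 [0.4928 0.2131 0.0925]
 [0.5217 0.1945 0.076 ]]
seat [0.52378118 0.1949342  0.074     ]
156.7801355576809
tip 86.05957860735106 bar [0.52539874 0.21841722 0.08      ] [0.52379673 0.2034748  0.114     ]
tool x yaw 86.73025041155428
[ 1.10230875 -1.81096097 97.53560784] [0.52082858 0.19122637 0.20254128]
```

```bash
python3 - <<'E'
from h import *
p=shot('wrist'); s=ctrl.get_state(); print(s['eef_pos'],s['dq'].round(3),s['time'])
p=shot('wrist'); s=ctrl.get_state(); print(s['eef_pos'],s['dq'].round(3))
o=cents(p); print(o)
hs=cv2.cvtColor(p['color'],cv2.COLOR_RGB2HSV)
def T(q,t):
    M=np.eye(4); M[:3,:3]=R.from_quat(q).as_matrix(); M[:3,3]=t; return M
E2=p['extrinsics']; X=E2@T(s['tcp_rot'],s['eef_pos'])
q=np.array([.757,.654,0,0]); E1=X@np.linalg.inv(T(q/np.linalg.norm(q),[.5365,.1672,.3301]))
K=np.array([[p['fx'],0,p['cx']],[0,p['fy'],p['cy']],[0,0,1]])
a=np.array([[265.9,161.1],[266.5,146],[306.8,246.7],[242.8,157.1]]).T
G=[q for q,st in o['green'] if abs(st[2]-st[3])<5][0]
wb=max(o['white'],key=lambda t:t[1])[0]; wt=min(o['white'],key=lambda t:t[1])[0]
b=np.array([wb,wt,G,o['red'][:2]]).T
Y=cv2.triangulatePoints(K@E1[:3],K@E2[:3],a,b); print((Y[:3]/Y[3]).T.round(4))
print('tip',ray(p,*wt,.08),'bar',ray(p,*wb,.114),'red',ray(p,*o['red'][:2],.074),'btn',ray(p,*G,.08))
for t in('dial_grip','enter_top'):print(t,find(p,t))
E
```

```text
[0.5203729  0.19133707 0.20189202] [ 0.004  0.005  0.011  0.002 -0.001 -0.   ] 4.45
[0.52012402 0.1913565  0.20150918] [ 0.002  0.006  0.008  0.003 -0.002  0.001]
{'red': (np.float64(247.22784810126583), np.float64(198.48101265822785), np.int64(79)), 'white': [([284.0, 187.1], 47), ([283.5, 215.1], 197)], 'dark': ((283.0, 219.04930114746094), 36.448055267333984), 'green': [([280.9, 325.7], [269, 307, 24, 38, 376]), ([324.8, 323.9], [312, 311, 26, 26, 500])]}
[[0.5206 0.2073 0.123 ]
 [0.5219 0.2212 0.0919]
 [0.5541 0.0784 0.083 ]
 [0.4905 0.2122 0.0876]]
tip [0.52120094 0.21832672 0.08      ] bar [0.51985592 0.20420867 0.114     ] red [0.48798429 0.20867036 0.074     ] btn [0.55398254 0.07582451 0.08      ]
dial_grip [(0.73, [0.5196, 0.1975, 0.0816])]
enter_top [(0.88, [0.5524, 0.078, 0.0813]), (0.49, [0.4499, 0.341, 0.0808])]
```

Scaled: 60 mm / 600 = 0.1, 45 mm / 600 = 0.075.

>>> send_rows:
  rows: "0 0 0 0 0 0.0417 -0.1;0 0 0 0 0 0.075 -0.1;0 0 0 0 0 0.1 -0.1;0 0 0 0 0 0.1 -0.1;0 0 0 0 0 0.1 -0.1;0 0 0 0 0 0.1 -0.1"

```text
time: 5.35
eef_pos: [0.5201, 0.1914, 0.1411]
tcp_rot: [0.727, 0.687, 0.001, 0.001]
contact_force: [0.3, -0.4, 0.3]
opening: 0.447
finger_force: 0.0
```

```bash
cat > st.py <<'E'
from h import *
s=ctrl.get_state(); rm=R.from_quat(s['tcp_rot']).as_matrix()
print('t',round(s['time'],2),'yaw',np.degrees(np.arctan2(rm[1,0],rm[0,0])).round(2),'Tz',s['wrist_torque'].round(3),'F',s['contact_force'].round(1),'pos',(s['eef_pos']*1000).round(1),'op',round(s['opening'],3),'q6',round(s['qpos'][5],3), 'ff',s['finger_force'])
E
cat > to.py <<'E'
import sys
exec(open('st.py').read()); print('shift mm',(rm.T@(np.array([float(v) for v in sys.argv[1:4]])-s['eef_pos'])*1000).round(1))
E
python3 to.py .5195 .192 .105; python3 -c "
from h import *
for i in range(3): p=shot('wrist')
o=cents(p);print(o); b=max(o['white'],key=lambda t:t[1])[0];t=min(o['white'],key=lambda t:t[1])[0];print(ray(p,*b,.114),ray(p,*t,.08))"; python3 to.py .5195 .192 .105
```

```text
t 5.35 yaw 86.76 Tz [ 0.013 -0.018  0.03 ] F [ 0.3 -0.4  0.3] pos [520.1 191.4 141.1] op 0.447 q6 0.226 ff 0.0
shift mm [ 0.5 -0.7 36.1]
{'red': (np.float64(237.7923076923077), np.float64(221.0), np.int64(130)), 'white': [([288.1, 202.5], 1260), ([285.0, 207.5], 90), ([284.5, 248.9], 359), ([337.5, 301.0], 31)], 'dark': ((290.33648681640625, 266.1477355957031), 66.04202270507812), 'green': [([276.3, 361.0], [266, 350, 22, 22, 286]), ([326.1, 361.9], [320, 357, 12, 10, 79])]}
[0.52323691 0.23089735 0.114     ] [0.55545915 0.14439822 0.08      ]
t 5.5 yaw 86.76 Tz [-0.038  0.004  0.016] F [ 0.5 -0.1 -0.2] pos [519.8 191.4 140.7] op 0.45 q6 0.226 ff 0.0
shift mm [ 0.6 -0.4 35.7]
```

>>> send_rows:
  rows: "0 0 0 0.0008 -0.0008 0.025 -0.1;0 0 0 0.0008 -0.0008 0.0467 -0.1;0 0 0 0.0008 -0.0008 0.0583 -0.1;0 0 0 0.0008 -0.0008 0.0583 -0.1;0 0 0 0.0008 -0.0008 0.0583 -0.1"
  grip_force: 25

```text
time: 6.12
eef_pos: [0.5192, 0.1919, 0.1052]
tcp_rot: [0.727, 0.687, 0.0, 0.0]
contact_force: [0.4, 0.5, -0.5]
opening: 0.452
finger_force: 0.0
```

```bash
python3 to.py .5195 .192 .105
```

```text
t 6.12 yaw 86.76 Tz [0.005 0.013 0.02 ] F [ 0.4  0.5 -0.5] pos [519.2 191.9 105.2] op 0.452 q6 0.227 ff 0.0
shift mm [0.2 0.3 0.2]
```

>>> send_rows:
  rows: "0 0 0 0 0 0 -0.4;0 0 0 0 0 0 -0.6;0 0 0 0 0 0 -1;0 0 0 0 0 0 -1;0 0 0 0 0 0 -1;0 0 0 0 0 0 -1"
  grip_force: 25

```text
time: 6.88
eef_pos: [0.5197, 0.192, 0.1056]
tcp_rot: [0.727, 0.687, 0.001, 0.001]
contact_force: [3.1, 2.1, 1.1]
opening: 0.155
finger_force: 27.8
```

```bash
python3 to.py .5195 .192 .105
```

```text
t 6.88 yaw 86.75 Tz [ 0.146 -0.488 -0.01 ] F [3.1 2.1 1.1] pos [519.7 192.  105.6] op 0.155 q6 0.227 ff 27.805975377559662
shift mm [ 0.  -0.2  0.6]
```

Scaled: -15 degrees / 114.5916 = -0.1309.

>>> send_rows:
  rows: "0 0 -0.0262 0 0 0 -1;0 0 -0.0524 0 0 0 -1;0 0 -0.0785 0 0 0 -1;0 0 -0.1047 0 0 0 -1;0 0 -0.1309 0 0 0 -1;0 0 -0.1309 0 0 0 -1"

```text
time: 7.62
eef_pos: [0.5195, 0.1919, 0.1056]
tcp_rot: [0.631, 0.776, 0.001, 0.0]
contact_force: [2.6, 1.0, 2.8]
opening: 0.155
finger_force: 28.0
```

```bash
python3 st.py
```

```text
t 7.62 yaw 101.72 Tz [ 0.163 -0.428 -0.026] F [2.6 1.  2.8] pos [519.5 191.9 105.6] op 0.155 q6 -0.034 ff 27.955118715763092
```

Scaled: -15 degrees / 114.5916 = -0.1309.

>>> send_rows:
  rows: "0 0 -0.0262 0 0 0 -1;0 0 -0.0524 0 0 0 -1;0 0 -0.0785 0 0 0 -1;0 0 -0.1047 0 0 0 -1;0 0 -0.1309 0 0 0 -1;0 0 -0.1309 0 0 0 -1"

```text
time: 8.38
eef_pos: [0.5194, 0.1919, 0.1056]
tcp_rot: [0.525, 0.851, 0.0, 0.0]
contact_force: [2.1, 1.2, 2.9]
opening: 0.156
finger_force: 28.1
```

```bash
python3 st.py
```

```text
t 8.38 yaw 116.68 Tz [ 0.058 -0.4   -0.12 ] F [2.1 1.2 2.9] pos [519.4 191.9 105.6] op 0.156 q6 -0.295 ff 28.085455298423767
```

Scaled: -12 degrees / 114.5916 = -0.1047.

>>> send_rows:
  rows: "0 0 -0.0262 0 0 0 -1;0 0 -0.0524 0 0 0 -1;0 0 -0.0785 0 0 0 -1;0 0 -0.1047 0 0 0 -1;0 0 -0.1047 0 0 0 -1"

```text
time: 9.0
eef_pos: [0.5193, 0.1918, 0.1056]
tcp_rot: [0.433, 0.901, 0.0, 0.0]
contact_force: [2.0, 0.2, 4.6]
opening: 0.16
finger_force: 28.3
```

```bash
python3 st.py
```

```text
t 9.0 yaw 128.7 Tz [ 0.014 -0.27   0.093] F [2.  0.2 4.6] pos [519.3 191.8 105.6] op 0.16 q6 -0.505 ff 28.26621562242508
```

Scaled: -6 degrees / 114.5916 = -0.0524.

>>> send_rows:
  rows: "0 0 -0.0262 0 0 0 -1;0 0 -0.0524 0 0 0 -1;0 0 -0.0524 0 0 0 -1"

```text
time: 9.38
eef_pos: [0.5193, 0.1917, 0.1055]
tcp_rot: [0.386, 0.923, 0.0, 0.0]
contact_force: [1.8, 0.4, 5.7]
opening: 0.157
finger_force: 28.4
```

```bash
python3 st.py
```

```text
t 9.38 yaw 134.64 Tz [-0.    -0.258 -0.021] F [1.8 0.4 5.7] pos [519.3 191.7 105.5] op 0.157 q6 -0.608 ff 28.36217164993286
```

Scaled: -6 degrees / 114.5916 = -0.0524.

>>> send_rows:
  rows: "0 0 -0.0262 0 0 0 -1;0 0 -0.0524 0 0 0 -1;0 0 -0.0524 0 0 0 -1"

```text
time: 9.75
eef_pos: [0.5192, 0.1917, 0.1055]
tcp_rot: [0.337, 0.942, -0.0, 0.0]
contact_force: [1.1, 0.5, 5.1]
opening: 0.158
finger_force: 28.4
```

```bash
python3 st.py
```

```text
t 9.75 yaw 140.65 Tz [-0.062 -0.145 -0.01 ] F [1.1 0.5 5.1] pos [519.2 191.7 105.5] op 0.158 q6 -0.713 ff 28.426026105880737
```

Scaled: -4 degrees / 114.5916 = -0.0349.

>>> send_rows:
  rows: "0 0 -0.0175 0 0 0 -1;0 0 -0.0349 0 0 0 -1;0 0 -0.0349 0 0 0 -1"

```text
time: 10.12
eef_pos: [0.5192, 0.1917, 0.1055]
tcp_rot: [0.303, 0.953, -0.0, 0.0]
contact_force: [1.6, 0.5, 5.4]
opening: 0.159
finger_force: 28.4
```

```bash
python3 st.py
```

```text
t 10.12 yaw 144.67 Tz [-0.107 -0.226  0.059] F [1.6 0.5 5.4] pos [519.2 191.7 105.5] op 0.159 q6 -0.783 ff 28.434006571769714
```

Scaled: -3 degrees / 114.5916 = -0.0262.

>>> send_rows:
  rows: "0 0 -0.0175 0 0 0 -1;0 0 -0.0262 0 0 0 -1;0 0 -0.0262 0 0 0 -1"

```text
time: 10.5
eef_pos: [0.5192, 0.1917, 0.1056]
tcp_rot: [0.278, 0.96, -0.0, 0.0]
contact_force: [0.7, 0.0, 5.6]
opening: 0.16
finger_force: 28.4
```

```bash
python3 st.py
```

```text
t 10.5 yaw 147.68 Tz [-0.097 -0.224  0.078] F [0.7 0.  5.6] pos [519.2 191.7 105.6] op 0.16 q6 -0.836 ff 28.445671498775482
```

Scaled: -2 degrees / 114.5916 = -0.0175.

>>> send_rows:
  rows: "0 0 -0.0175 0 0 0 -1;0 0 -0.0175 0 0 0 -1"

```text
time: 10.75
eef_pos: [0.5192, 0.1916, 0.1056]
tcp_rot: [0.261, 0.965, -0.0, 0.0]
contact_force: [0.2, 0.1, 5.1]
opening: 0.158
finger_force: 28.4
```

```bash
python3 st.py
```

```text
t 10.75 yaw 149.68 Tz [-0.066 -0.211  0.081] F [0.2 0.1 5.1] pos [519.2 191.6 105.6] op 0.158 q6 -0.871 ff 28.443188667297363
```

Scaled: -2 degrees / 114.5916 = -0.0175.

>>> send_rows:
  rows: "0 0 -0.0175 0 0 0 -1;0 0 -0.0175 0 0 0 -1"

```text
time: 11.0
eef_pos: [0.5192, 0.1917, 0.1056]
tcp_rot: [0.245, 0.97, -0.0, 0.0]
contact_force: [1.4, -0.1, 5.8]
opening: 0.156
finger_force: 28.5
```

```bash
python3 st.py
```

```text
t 11.0 yaw 151.66 Tz [-0.137 -0.252  0.04 ] F [ 1.4 -0.1  5.8] pos [519.2 191.7 105.6] op 0.156 q6 -0.905 ff 28.452581763267517
```

Scaled: -2 degrees / 114.5916 = -0.0175.

>>> send_rows:
  rows: "0 0 -0.0175 0 0 0 -1;0 0 -0.0175 0 0 0 -1"

```text
time: 11.25
eef_pos: [0.5191, 0.1916, 0.1055]
tcp_rot: [0.228, 0.974, -0.0, 0.0]
contact_force: [1.7, -0.1, 5.6]
opening: 0.158
finger_force: 28.5
```

```bash
python3 st.py
```

```text
t 11.25 yaw 153.64 Tz [-0.1   -0.191 -0.122] F [ 1.7 -0.1  5.6] pos [519.1 191.6 105.5] op 0.158 q6 -0.94 ff 28.460717797279358
```

Scaled: -2 degrees / 114.5916 = -0.0175.

>>> send_rows:
  rows: "0 0 -0.0175 0 0 0 -1;0 0 -0.0175 0 0 0 -1"

```text
time: 11.5
eef_pos: [0.5192, 0.1916, 0.1055]
tcp_rot: [0.211, 0.977, -0.0, 0.0]
contact_force: [1.7, 0.2, 6.4]
opening: 0.161
finger_force: 28.5
```

```bash
python3 st.py; python3 - <<'E'
from h import *
p=shot('wrist'); ctrl.read_camera; cv2.imwrite('pics/w3.png',cv2.resize(p['color'][:,:,::-1],(800,600)))
E
python3 st.py
```

```text
t 11.5 yaw 155.62 Tz [-0.194 -0.2   -0.139] F [1.7 0.2 6.4] pos [519.2 191.6 105.5] op 0.161 q6 -0.975 ff 28.481526374816895
t 11.55 yaw 155.61 Tz [-0.156 -0.195 -0.096] F [ 1.3 -0.2  5.1] pos [519.2 191.6 105.5] op 0.159 q6 -0.974 ff 28.48141998052597
```

View pics/w3.png

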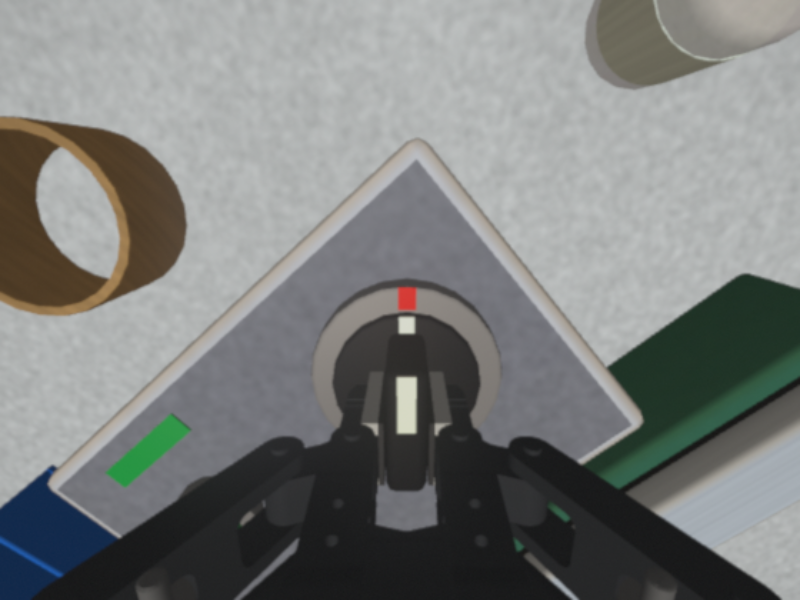

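The wrist picture shows the white pointer at (407,324) directly in line with the red mark at (407,298). Torque reverses and grows there, so the dial is against its stop. Now counting clicks clockwise.

```bash
cat > st2.py <<'E'
from h import *
ss=[ctrl.get_state()]; p=shot('wrist'); ss.append(ctrl.get_state()); s=ss[1]
rm=R.from_quat(s['tcp_rot']).as_matrix(); yaw=np.degrees(np.arctan2(rm[1,0],rm[0,0]))
D=np.array([.5193,.1917]); 
im=cv2.cvtColor(p['color'],cv2.COLOR_RGB2HSV).astype(int); H,S=im[...,0],im[...,1]
yy,xx=np.mgrid[:420,:560]; a=proj(p,[*D,.074]); m=((H<6)|(H>174))&(S>130)&(im[...,2]>90)&(np.hypot(xx-a[0],yy-a[1])<80)
ra=None
if m.sum()>20:
    r=ray(p,xx[m].mean(),yy[m].mean(),.074)[:2]-D; ra=np.degrees(np.arctan2(r[1],r[0])).round(1)
print('t',round(s['time'],2),'yaw',yaw.round(1),'Tz',[x['wrist_torque'][2].round(3) for x in ss],'red',ra,m.sum(),'rel',None if ra is None else (ra-yaw).round(1))
E
python3 st2.py
```

```text
t 11.6 yaw 155.6 Tz [np.float64(-0.096), np.float64(-0.121)] red 155.2 192 rel -0.4
```

Scaled: 6 degrees / 114.5916 = 0.0524.

>>> send_rows:
  rows: "0 0 0.0262 0 0 0 -1;0 0 0.0524 0 0 0 -1;0 0 0.0524 0 0 0 -1"

```text
time: 11.98
eef_pos: [0.5192, 0.1917, 0.1056]
tcp_rot: [0.262, 0.965, -0.0, 0.0]
contact_force: [0.7, -0.3, 5.7]
opening: 0.157
finger_force: 28.4
```

```bash
python3 st2.py
```

```text
t 12.03 yaw 149.7 Tz [np.float64(0.063), np.float64(0.064)] red 149.4 192 rel -0.3
```

Scaled: 4 degrees / 114.5916 = 0.0349.

>>> send_rows:
  rows: "0 0 0.0349 0 0 0 -1;0 0 0.0349 0 0 0 -1"

```text
time: 12.28
eef_pos: [0.5192, 0.1917, 0.1056]
tcp_rot: [0.295, 0.955, -0.0, 0.0]
contact_force: [1.6, 0.4, 5.0]
opening: 0.158
finger_force: 28.4
```

```bash
python3 st2.py
```

```text
t 12.32 yaw 145.7 Tz [np.float64(0.11), np.float64(0.077)] red 150.2 194 rel 4.5
```

Scaled: 4 degrees / 114.5916 = 0.0349.

>>> send_rows:
  rows: "0 0 0.0349 0 0 0 -1;0 0 0.0349 0 0 0 -1"

```text
time: 12.58
eef_pos: [0.5192, 0.1917, 0.1056]
tcp_rot: [0.329, 0.944, -0.0, 0.0]
contact_force: [1.0, -0.1, 5.1]
opening: 0.159
finger_force: 28.4
```

```bash
python3 st2.py
```

```text
t 12.62 yaw 141.6 Tz [np.float64(0.002), np.float64(0.054)] red 151.9 195 rel 10.3
```

Scaled: 4 degrees / 114.5916 = 0.0349.

>>> send_rows:
  rows: "0 0 0.0349 0 0 0 -1;0 0 0.0349 0 0 0 -1"

```text
time: 12.88
eef_pos: [0.5192, 0.1917, 0.1056]
tcp_rot: [0.362, 0.932, -0.0, 0.0]
contact_force: [1.5, -0.2, 4.8]
opening: 0.161
finger_force: 28.4
```

```bash
python3 st2.py
```

```text
t 12.93 yaw 137.6 Tz [np.float64(-0.072), np.float64(-0.056)] red 153.8 194 rel 16.2
```

Scaled: 4 degrees / 114.5916 = 0.0349.

>>> send_rows:
  rows: "0 0 0.0349 0 0 0 -1;0 0 0.0349 0 0 0 -1"

```text
time: 13.18
eef_pos: [0.5192, 0.1918, 0.1056]
tcp_rot: [0.394, 0.919, 0.0, 0.0]
contact_force: [1.6, 0.1, 4.5]
opening: 0.159
finger_force: 28.4
```

```bash
python3 st2.py
```

```text
t 13.22 yaw 133.6 Tz [np.float64(-0.052), np.float64(0.004)] red 152.4 191 rel 18.8
```

Scaled: 4 degrees / 114.5916 = 0.0349.

>>> send_rows:
  rows: "0 0 0.0349 0 0 0 -1;0 0 0.0349 0 0 0 -1"

```text
time: 13.48
eef_pos: [0.5193, 0.1918, 0.1056]
tcp_rot: [0.425, 0.905, 0.0, 0.0]
contact_force: [1.2, 0.7, 4.8]
opening: 0.16
finger_force: 28.4
```

```bash
python3 st2.py
```

```text
t 13.53 yaw 129.7 Tz [np.float64(0.018), np.float64(0.035)] red 149.8 192 rel 20.1
```

Scaled: 4 degrees / 114.5916 = 0.0349.

>>> send_rows:
  rows: "0 0 0.0349 0 0 0 -1;0 0 0.0349 0 0 0 -1"

```text
time: 13.78
eef_pos: [0.5193, 0.1918, 0.1056]
tcp_rot: [0.457, 0.89, 0.0, 0.0]
contact_force: [1.9, 0.8, 4.7]
opening: 0.157
finger_force: 28.4
```

```bash
python3 st2.py
```

```text
t 13.82 yaw 125.6 Tz [np.float64(-0.001), np.float64(0.068)] red 150.7 191 rel 25.1
```

Scaled: 4 degrees / 114.5916 = 0.0349.

>>> send_rows:
  rows: "0 0 0.0349 0 0 0 -1;0 0 0.0349 0 0 0 -1"

```text
time: 14.08
eef_pos: [0.5193, 0.1919, 0.1055]
tcp_rot: [0.487, 0.873, 0.0, 0.0]
contact_force: [1.9, 1.1, 5.2]
opening: 0.157
finger_force: 28.4
```

```bash
python3 st2.py
```

```text
t 14.12 yaw 121.7 Tz [np.float64(-0.037), np.float64(-0.027)] red 152.4 186 rel 30.7
```

Scaled: 4 degrees / 114.5916 = 0.0349.

>>> send_rows:
  rows: "0 0 0.0349 0 0 0 -1;0 0 0.0349 0 0 0 -1"

```text
time: 14.38
eef_pos: [0.5194, 0.1918, 0.1056]
tcp_rot: [0.518, 0.856, 0.0, 0.0]
contact_force: [1.4, 0.7, 5.0]
opening: 0.16
finger_force: 28.4
```

```bash
python3 st2.py
```

```text
t 14.43 yaw 117.7 Tz [np.float64(-0.065), np.float64(-0.105)] red 154.3 186 rel 36.6
```

Scaled: 4 degrees / 114.5916 = 0.0349.

>>> send_rows:
  rows: "0 0 0.0349 0 0 0 -1;0 0 0.0349 0 0 0 -1"

```text
time: 14.68
eef_pos: [0.5194, 0.1919, 0.1056]
tcp_rot: [0.547, 0.837, 0.0, 0.0]
contact_force: [3.0, 0.4, 5.5]
opening: 0.162
finger_force: 28.4
```

```bash
python3 st2.py
```

```text
t 14.72 yaw 113.7 Tz [np.float64(0.042), np.float64(-0.002)] red 151.9 188 rel 38.2
```

Scaled: 4 degrees / 114.5916 = 0.0349.

>>> send_rows:
  rows: "0 0 0.0349 0 0 0 -1;0 0 0.0349 0 0 0 -1"

```text
time: 14.98
eef_pos: [0.5194, 0.192, 0.1056]
tcp_rot: [0.575, 0.818, 0.0, 0.0]
contact_force: [2.6, 1.5, 4.7]
opening: 0.158
finger_force: 28.4
```

```bash
python3 st2.py
```

```text
t 15.03 yaw 109.8 Tz [np.float64(0.115), np.float64(0.046)] red 149.3 186 rel 39.5
```

Scaled: 4 degrees / 114.5916 = 0.0349.

>>> send_rows:
  rows: "0 0 0.0349 0 0 0 -1;0 0 0.0349 0 0 0 -1"

```text
time: 15.28
eef_pos: [0.5195, 0.192, 0.1056]
tcp_rot: [0.604, 0.797, 0.001, 0.0]
contact_force: [2.5, 1.8, 5.9]
opening: 0.156
finger_force: 28.4
```

```bash
python3 st2.py
```

```text
t 15.32 yaw 105.8 Tz [np.float64(0.034), np.float64(0.041)] red 151.1 187 rel 45.3
```

Scaled: 4 degrees / 114.5916 = 0.0349.

>>> send_rows:
  rows: "0 0 0.0349 0 0 0 -1;0 0 0.0349 0 0 0 -1"

```text
time: 15.58
eef_pos: [0.5195, 0.192, 0.1056]
tcp_rot: [0.631, 0.776, 0.001, 0.0]
contact_force: [2.6, 1.1, 4.8]
opening: 0.158
finger_force: 28.4
```

```bash
python3 st2.py
```

```text
t 15.62 yaw 101.8 Tz [np.float64(-0.003), np.float64(-0.036)] red 152.9 185 rel 51.1
```

Scaled: 4 degrees / 114.5916 = 0.0349.

>>> send_rows:
  rows: "0 0 0.0349 0 0 0 -1;0 0 0.0349 0 0 0 -1"

```text
time: 15.88
eef_pos: [0.5195, 0.1919, 0.1055]
tcp_rot: [0.658, 0.753, 0.001, 0.0]
contact_force: [3.1, 0.2, 5.0]
opening: 0.158
finger_force: 28.4
```

```bash
python3 st2.py
```

```text
t 15.93 yaw 97.8 Tz [np.float64(-0.062), np.float64(-0.105)] red 154.9 178 rel 57.1
```

Scaled: 4 degrees / 114.5916 = 0.0349.

>>> send_rows:
  rows: "0 0 0.0349 0 0 0 -1;0 0 0.0349 0 0 0 -1"

```text
time: 16.18
eef_pos: [0.5196, 0.192, 0.1055]
tcp_rot: [0.683, 0.73, 0.001, 0.0]
contact_force: [3.2, 0.6, 5.5]
opening: 0.164
finger_force: 28.4
```

```bash
python3 st2.py
```

```text
t 16.23 yaw 93.8 Tz [np.float64(-0.018), np.float64(-0.003)] red 152.6 177 rel 58.8
```

Scaled: 3 degrees / 114.5916 = 0.0262.

>>> send_rows:
  rows: "0 0 0.0262 0 0 0 -1;0 0 0.0262 0 0 0 -1"

```text
time: 16.48
eef_pos: [0.5197, 0.192, 0.1056]
tcp_rot: [0.702, 0.712, 0.001, 0.001]
contact_force: [3.6, 1.1, 5.5]
opening: 0.159
finger_force: 28.4
```

```bash
python3 st2.py
```

```text
t 16.52 yaw 90.9 Tz [np.float64(0.036), np.float64(0.057)] red 151.6 176 rel 60.7
```

Scaled: 3 degrees / 114.5916 = 0.0262.

>>> send_rows:
  rows: "0 0 0.0262 0 0 0 -1;0 0 0.0262 0 0 0 -1"

```text
time: 16.77
eef_pos: [0.5197, 0.1919, 0.1056]
tcp_rot: [0.72, 0.694, 0.001, 0.001]
contact_force: [3.9, 1.1, 4.6]
opening: 0.157
finger_force: 28.4
```

```bash
python3 st2.py
```

```text
t 16.82 yaw 87.9 Tz [np.float64(-0.016), np.float64(0.021)] red 151.6 173 rel 63.7
```

Scaled: 3 degrees / 114.5916 = 0.0262.

>>> send_rows:
  rows: "0 0 0.0262 0 0 0 -1;0 0 0.0262 0 0 0 -1"

```text
time: 17.08
eef_pos: [0.5197, 0.192, 0.1056]
tcp_rot: [0.738, 0.675, 0.001, 0.001]
contact_force: [3.6, 1.0, 5.1]
opening: 0.155
finger_force: 28.4
```

```bash
python3 st2.py
```

```text
t 17.12 yaw 84.9 Tz [np.float64(0.021), np.float64(0.035)] red 151.5 171 rel 66.6
```

Scaled: 3 degrees / 114.5916 = 0.0262.

>>> send_rows:
  rows: "0 0 0.0262 0 0 0 -1;0 0 0.0262 0 0 0 -1"

```text
time: 17.38
eef_pos: [0.5197, 0.192, 0.1056]
tcp_rot: [0.755, 0.655, 0.001, 0.001]
contact_force: [3.9, 1.4, 5.5]
opening: 0.162
finger_force: 28.4
```

```bash
python3 st2.py
```

```text
t 17.43 yaw 81.9 Tz [np.float64(0.066), np.float64(0.072)] red 149.8 170 rel 67.9
```

Scaled: 4 degrees / 114.5916 = 0.0349.

>>> send_rows:
  rows: "0 0 0.0349 0 0 0 -1;0 0 0.0349 0 0 0 -1"

```text
time: 17.68
eef_pos: [0.5198, 0.192, 0.1056]
tcp_rot: [0.778, 0.629, 0.001, 0.001]
contact_force: [3.9, 0.7, 5.1]
opening: 0.159
finger_force: 28.4
```

```bash
python3 st2.py
```

```text
t 17.73 yaw 77.9 Tz [np.float64(0.016), np.float64(0.1)] red 149.7 170 rel 71.8
```

Scaled: 4 degrees / 114.5916 = 0.0349.

>>> send_rows:
  rows: "0 0 0.0349 0 0 0 -1;0 0 0.0349 0 0 0 -1"

```text
time: 17.98
eef_pos: [0.5198, 0.192, 0.1056]
tcp_rot: [0.799, 0.601, 0.001, 0.001]
contact_force: [4.6, 1.6, 4.8]
opening: 0.16
finger_force: 28.4
```

```bash
python3 st2.py
```

```text
t 18.02 yaw 73.9 Tz [np.float64(0.06), np.float64(-0.057)] red 151.5 168 rel 77.6
```

Scaled: 3 degrees / 114.5916 = 0.0262.

>>> send_rows:
  rows: "0 0 0.0262 0 0 0 -1;0 0 0.0262 0 0 0 -1"

```text
time: 18.27
eef_pos: [0.5198, 0.192, 0.1056]
tcp_rot: [0.815, 0.58, 0.001, 0.0]
contact_force: [4.3, 1.0, 6.0]
opening: 0.159
finger_force: 28.4
```

```bash
python3 st2.py
```

```text
t 18.32 yaw 70.9 Tz [np.float64(-0.035), np.float64(-0.009)] red 152.6 167 rel 81.7
```

Scaled: 3 degrees / 114.5916 = 0.0262.

>>> send_rows:
  rows: "0 0 0.0262 0 0 0 -1;0 0 0.0262 0 0 0 -1"

```text
time: 18.58
eef_pos: [0.5198, 0.1919, 0.1056]
tcp_rot: [0.83, 0.558, 0.001, 0.0]
contact_force: [4.5, 1.1, 4.5]
opening: 0.159
finger_force: 28.4
```

```bash
python3 st2.py
```

```text
t 18.62 yaw 67.9 Tz [np.float64(-0.079), np.float64(-0.132)] red 154.2 166 rel 86.3
```

Scaled: 2 degrees / 114.5916 = 0.0175.

>>> send_rows:
  rows: "0 0 0.0175 0 0 0 -1;0 0 0.0175 0 0 0 -1"

```text
time: 18.88
eef_pos: [0.5199, 0.1919, 0.1056]
tcp_rot: [0.839, 0.544, 0.001, 0.0]
contact_force: [5.1, 0.6, 5.9]
opening: 0.159
finger_force: 28.4
```

```bash
python3 st2.py
```

```text
t 18.93 yaw 65.9 Tz [np.float64(-0.03), np.float64(-0.067)] red 154.2 165 rel 88.3
```

Scaled: 2 degrees / 114.5916 = 0.0175.

>>> send_rows:
  rows: "0 0 0.0175 0 0 0 -1;0 0 0.0175 0 0 0 -1"

```text
time: 19.18
eef_pos: [0.5199, 0.1919, 0.1056]
tcp_rot: [0.848, 0.529, 0.001, 0.0]
contact_force: [4.9, 1.9, 4.7]
opening: 0.156
finger_force: 28.4
```

```bash
python3 st2.py
```

```text
t 19.23 yaw 63.9 Tz [np.float64(-0.031), np.float64(-0.035)] red 152.8 161 rel 88.9
```

Scaled: 2 degrees / 114.5916 = 0.0175.

>>> send_rows:
  rows: "0 0 0.0175 0 0 0 -1;0 0 0.0175 0 0 0 -1"

```text
time: 19.48
eef_pos: [0.5199, 0.1919, 0.1056]
tcp_rot: [0.857, 0.514, 0.001, 0.0]
contact_force: [5.1, 1.4, 5.6]
opening: 0.157
finger_force: 28.3
```

```bash
python3 st2.py
```

```text
t 19.52 yaw 61.9 Tz [np.float64(0.04), np.float64(-0.043)] red 151.7 171 rel 89.8
```

>>> send_rows:
  rows: "0 0 0 0 0 0 -0.6;0 0 0 0 0 0 -0.3;0 0 0 0 0 0 -0.1;0 0 0 0 0 0 -0.1;0 0 0 0 0 -0.0417 -0.1;0 0 0 0 0 -0.1 -0.1;0 0 0 0 0 -0.1333 -0.1;0 0 0 0 0 -0.1333 -0.1"

```text
time: 20.52
eef_pos: [0.5198, 0.192, 0.1868]
tcp_rot: [0.858, 0.513, 0.002, 0.001]
contact_force: [0.1, 0.0, -0.1]
opening: 0.45
finger_force: 0.0
```

```bash
python3 -c "
from h import *
for i in range(3): p=shot('wrist')
cv2.imwrite('pics/w4.png',cv2.resize(p['color'][:,:,::-1],(800,600)))
o=cents(p,(.5193,.1917,.08)); print(o); D=np.array([.5193,.1917,0])
for q,n in o['white']: 
  r=ray(p,*q,.08)-D; print(q,n,np.degrees(np.arctan2(r[1],r[0])),np.hypot(r[0],r[1]))
r=ray(p,*o['red'][:2],.074)-D; print('red',np.degrees(np.arctan2(r[1],r[0])))
for q,st in o['green']: print('g',st,ray(p,*q,.083))
print(find(p,'enter_top'))
"; python3 to.py .5545 .0745 .2
```

```text
{'red': (np.float64(244.94117647058823), np.float64(220.45882352941177), np.int64(85)), 'white': [([310.9, 188.4], 196), ([286.5, 191.5], 60), ([286.8, 221.7], 229), ([230.6, 256.1], 82), ([257.8, 280.2], 139)], 'dark': ((286.5, 225.83766174316406), 39.5467643737793), 'green': [([380.4, 305.6], [366, 296, 29, 21, 426])]}
[310.9, 188.4] 196 28.264128373444418 0.03449997789643077
[286.5, 191.5] 60 62.49486918248246 0.026280312049405483
[286.8, 221.7] 229 66.41411570987336 0.000780210203118555
[230.6, 256.1] 82 -176.00267158061078 0.057046516682172
[257.8, 280.2] 139 -143.6369548805139 0.059709855620054805
red 152.02203614449357
g [366, 296, 29, 21, 426] [0.55646278 0.0829212  0.083     ]
[(0.9, [0.5549, 0.0807, 0.0803])]
t 20.73 yaw 61.76 Tz [0.035 0.034 0.01 ] F [ 0.6 -0.1  0.5] pos [517.9 191.6 183.3] op 0.449 q6 0.663 ff 0.0
shift mm [-85.9  87.6 -16.8]
```

View pics/w4.png

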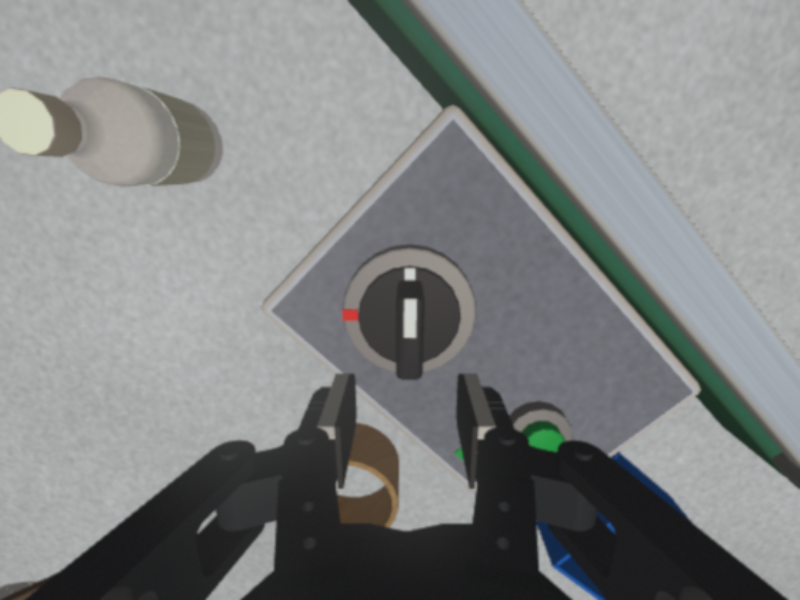

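The picture shows the pointer at (410,273) and the red mark at (350,314), an angle of 89.8°, so the dial rests in click four with the seat sprung back to 152°. Next is the button, with the fingers shut.

Scaled: 87 mm / 600 = 0.145, -86 mm / 600 = -0.1433.

>>> send_rows:
  rows: "0 0 0 0 0 -0.025 -0.5;0 0 0 -0.05 0.05 -0.025 -1;0 0 0 -0.1 0.1 -0.025 -1;0 0 0 -0.1433 0.145 -0.025 -1;0 0 0 -0.1433 0.145 0 -1;0 0 0 -0.1433 0.145 0.05 -1;0 0 0 -0.1433 0.145 0.0833 -1;0 0 0 -0.1433 0.145 0.0833 -1"

```text
time: 21.72
eef_pos: [0.5529, 0.0757, 0.1326]
tcp_rot: [0.858, 0.514, -0.002, -0.002]
contact_force: [0.2, -0.6, 0.4]
opening: 0.004
finger_force: 0.0
```

```bash
python3 -c "
from h import *
for i in range(3): p=shot('side')
print(find(p,'enter_top'),find(p,'dial_mark'))"; python3 to.py .5545 .075 .11
```

```text
[] [(0.54, [0.5165, 0.1801, 0.0828])]
t 21.98 yaw 61.78 Tz [-0.039 -0.014  0.03 ] F [-0.2  0.1 -0.4] pos [555.7  75.2 136.4] op 0.002 q6 0.446 ff 0.0
shift mm [-0.7 -1.  26.4]
```

Scaled: 26 mm / 600 = 0.0433, 15 mm / 600 = 0.025.

>>> send_rows:
  rows: "0 0 0 -0.0008 -0.0017 0.025 -1;0 0 0 -0.0008 -0.0017 0.0433 -1;0 0 0 -0.0008 -0.0017 0.0433 -1;0 0 0 -0.0008 -0.0017 0.0433 -1"

```text
time: 22.48
eef_pos: [0.5538, 0.0749, 0.1088]
tcp_rot: [0.858, 0.513, -0.0, -0.0]
contact_force: [0.4, -0.6, -0.5]
opening: -0.002
finger_force: 0.0
```

Scaled: 4 mm / 600 = 0.0067, 2 mm / 600 = 0.0033.

>>> send_rows:
  rows: "0 0 0 0 0 0.0033 -1;0 0 0 0 0 0.0067 -1;0 0 0 0 0 0.0067 -1"

```text
time: 22.85
eef_pos: [0.5537, 0.0749, 0.1049]
tcp_rot: [0.858, 0.513, -0.0, -0.0]
contact_force: [-1.0, -0.3, -0.1]
opening: 0.003
finger_force: 0.0
```

>>> send_rows:
  rows: "0 0 0 0 0 0.0033 -1;0 0 0 0 0 0.005 -1;0 0 0 0 0 0.005 -1"

```text
time: 23.22
eef_pos: [0.5537, 0.0749, 0.1019]
tcp_rot: [0.858, 0.513, -0.0, -0.0]
contact_force: [-0.3, -0.3, 0.6]
opening: 0.001
finger_force: 0.0
```

Scaled: 2 mm / 600 = 0.0033.

>>> send_rows:
  rows: "0 0 0 0 0 0.0033 -1;0 0 0 0 0 0.0033 -1"

```text
time: 23.48
eef_pos: [0.554, 0.0749, 0.1005]
tcp_rot: [0.858, 0.513, 0.0, 0.0]
contact_force: [-0.3, 0.3, 1.9]
opening: -0.002
finger_force: 1.3
```

Scaled: 2 mm / 600 = 0.0033.

>>> send_rows:
  rows: "0 0 0 0 0 0.0033 -1;0 0 0 0 0 0.0033 -1"

```text
time: 23.72
eef_pos: [0.554, 0.0749, 0.0984]
tcp_rot: [0.858, 0.513, 0.0, 0.0]
contact_force: [-1.6, 0.1, 4.1]
opening: 0.0
finger_force: 2.2
```

Scaled: 2 mm / 600 = 0.0033, 1 mm / 600 = 0.0017.

>>> send_rows:
  rows: "0 0 0 0 0 0.0017 -1;0 0 0 0 0 0.0033 -1;0 0 0 0 0 0.0033 -1;0 0 0 0 0 0.0033 -1"

```text
time: 24.22
eef_pos: [0.5541, 0.0749, 0.0966]
tcp_rot: [0.858, 0.513, 0.0, 0.0]
contact_force: [-1.3, -0.3, 6.3]
opening: -0.004
finger_force: 3.0
```

Scaled: -110 mm / 600 = -0.1833, -70 mm / 600 = -0.1167.

>>> send_rows:
  rows: "0 0 0 0 0 -0.005 -1;0 0 0 0 0 -0.0133 -1;0 0 0 0 0 -0.05 -1;0 0 0 0 0 -0.1167 -1;0 0 0 0 0 -0.1833 -1;0 0 0 0.05 -0.05 -0.1833 -1;0 0 0 0.05 -0.05 -0.1833 -1;0 0 0 0.05 -0.05 -0.1833 -1"

```text
time: 25.22
eef_pos: [0.541, 0.1154, 0.205]
tcp_rot: [0.858, 0.514, -0.001, -0.0]
contact_force: [0.4, -0.0, 0.4]
opening: 0.004
finger_force: 0.0
```

```bash
python3 -c "
from h import *
for i in range(4): p=shot('wrist')
cv2.imwrite('pics/w5.png',cv2.resize(p['color'][:,:,::-1],(800,600)))
o=cents(p,(.5193,.1917,.08)); D=np.array([.5193,.1917,0])
for q,n in o['white']: 
  r=ray(p,*q,.08)-D; print(q,n,np.degrees(np.arctan2(r[1],r[0])),np.hypot(r[0],r[1]))
r=ray(p,*o['red'][:2],.074)-D; print('red',np.degrees(np.arctan2(r[1],r[0])))
"; python3 st.py
```

```text
[215.5, 115.9] 71 62.674404647676134 0.02690148625689889
[206.5, 137.0] 253 102.54102454771228 0.013900454392251986
[258.2, 156.1] 283 -36.97030365955345 0.03333127991168616
[177.2, 197.2] 258 -162.35395208390497 0.05625872224095719
red 151.10125532770525
t 25.43 yaw 61.7 Tz [-0.004  0.026  0.06 ] F [-0.3 -0.4 -0.5] pos [541.5 114.8 205.4] op -0.001 q6 0.52 ff 0.0
```

View pics/w5.png

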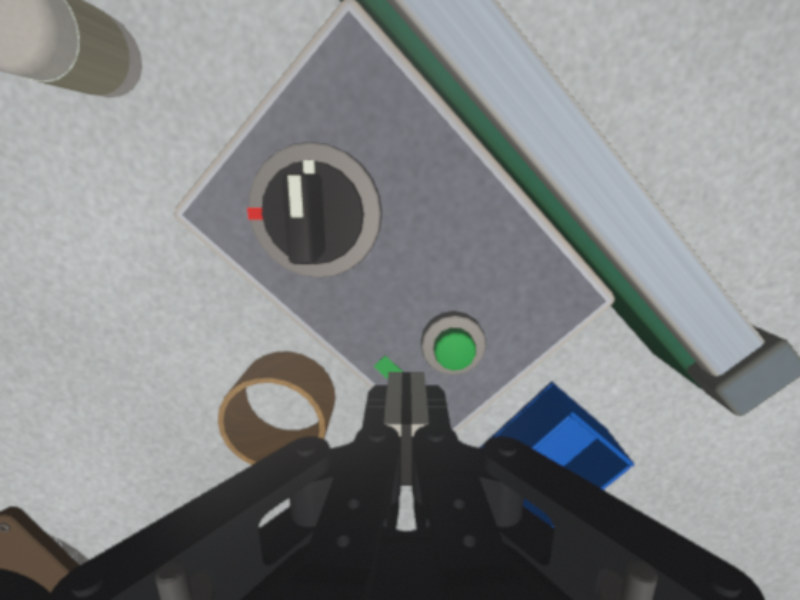

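The picture shows the dial still at click four (pointer at (309,166), red mark at (255,213)). The button is up at (455,350), the other things have not moved, and the gripper is clear.

```bash
python3 -c "
from plant import ctrl
print(ctrl.sign_off())"
```

```text
the job is handed in; nothing more can be done
None
```

The job is handed in: I turned the dial back to its stop, counted four clicks clockwise and let go in the fourth, then pressed the green button once (about 6 N) and let it up, leaving everything else in place.

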